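# Transfer a row of lab vessels between racks, keeping the count from the knob

## Robot

A 6-joint arm with a two-finger parallel gripper is mounted at the origin on a cart in front of the work surface, level with it; the furniture and walls round the work are solid. World frame = base frame: x ahead of the robot, y to its left, z up, the work surface at z = 0. Lengths are in m, angles in rad, forces in N, time in s.
With the tool pointing down it reaches from about 0.225 to 0.875 m from the base axis. Payload 3.4 kg.
Tool frame: the origin (TCP) lies at the very end of the fingers, on their centre line; the grasp point (between the pads) lies 19 mm behind it (manip.pinch_z is the distance from the TCP to the grasp point, in m); z points along the fingers, y is the line along which they close (so a half turn about z gives the same grasp; the last joint's range is limited). The gripper opens to 85 mm and grips with 20 to 120 N. Pads are 22 mm wide; open, the fingers measure 114 mm over their backs; the gripper's body (76 mm by 85 mm) begins 54 mm behind the grasp point. The pads swing forward as they close: fully open they stand 13 mm farther back than shut.
Start: joints at [-1.43, 0.276, 1.505, -0, 1.361, -0.121], TCP at [0.149, -0.555, 0.231] pointing down, gripper open.
Joint ranges: [-2.89, 2.89], [-0.75, 2.08], [0.22, 2.7], [-1.18, 4.32], [0.11, 2.71], [-2.7, 2.7]. Speed limits (rad/s): [2.57, 2.57, 3.14, 3.14, 3.14, 3.14].

## Interface

Orientations are given as a unit quaternion [w, x, y, z].
In Python, from rig import manip gives the robot as it stands. The module is installed in compiled form; this text tells all that it offers.
- The arm moves only by the shell command python3 -m jog 'ROWS' [FORCE]. ROWS is JSON, a list of rows, each an object of numbers: "dx", "dy", "dz": the shift along the tool's x, y, z each as a share of 25 cm, from -1 to 1; "ax", "ay", "az": the turn, a rotation vector about the tool's x, y, z each as a share of 90 degrees, from -1 to 1; "grip": the opening, from -1 (shut) to 1 (fully open), so that 0 is half open. A call has 1 to 5 rows; each row is the pose to reach, as a shift and turn from the pose commanded when the call began, along the tool's axes at that moment; what a row does not reach only later rows make up. A row lasts 1/12 s, in which the tool goes at most 41.7 mm and 7.16 degrees, less where a joint would pass 70% of its speed; a pose out of reach is approached as far as the arm can. A call with a number of a shift or a turn outside -1 to 1 is refused whole. A call with a gripper value outside its range is refused whole. The fingers move at their own pace and stop on an object; FORCE is the grip in N (left out, the last holds). Time passes only in rows, so rows that repeat a pose let the fingers close. It gives the time, the measured TCP pose, the force, the opening and the grip force at its end, in the units of the state.
- manip.get_state(): the state, without advancing time (a new reading comes with each control period).
- manip.get_image(name): name is "scene" or "top" or "wrist"; returns a dict with "img" (480x640x3 uint8, red, green, blue), "mtx" (3x3 intrinsics, pixels), "world_to_cam" (4x4, takes a point from world to camera coordinates); the wrist camera has in their place "T_tool_cam" (4x4, takes a point from camera to tool coordinates, whose origin is the TCP and whose axes are the flange's). Camera axes: x right, y down, z forward; pixel columns grow to the right and rows downward; lengths in m; the calibration is good to about 2 mm. The wrist camera is an equidistant fisheye: a pixel r from the principal point sees the ray r / f radians off the axis. A picture is of the moment at which its call begins: read the wrist's pose just before it. There is no depth.
- manip.sign_off(): hands the job in; it is judged then, once.
The state is a dict: "clock": time; "qpos": joint angles; "qd": joint speeds; "effort": joint torques, N m; "position": TCP position; "ee_rot": TCP orientation; "contact_force": force on the tool from outside, world axes, zero at the start; "moment": the same for the moment, N m; "width": finger opening in m; "gripper_force": force on a finger pad.
Only numpy, scipy, OpenCV 4.12 (cv2) and the standard library are available. Lean on these libraries where they do the work, as an engineer would, in place of code of your own. Each camera call takes 0.05 s, during which the arm holds its last target. There are 200 camera calls.

## Task

Move the four vessels from the full rack to the empty rack, one to each compartment, keeping their order as counted from the end with the black knob: the vessel nearest the knob on the one rack ends nearest the knob on the other, and so on along the row. Keep every vessel upright all the way, and leave each standing flat on the floor of its compartment.

Things in the scene. Friction and masses are not known exactly. Their poses are not given: they have to be found in the camera images.
- white_bottle: large white translucent screw-cap bottle, round, straight body 58 mm in diameter up to 69 mm, then a sloping shoulder to the 36 mm cap, 105 mm tall in all, 0.09 kg. It starts upright in its nest on the full rack. Origin: centre of its underside, z up along its axis.
- amber_bottle: brown screw-cap bottle with a black cap, round, straight body 48 mm in diameter up to 58 mm, then a sloping shoulder to the 30 mm cap, 88 mm tall in all, 0.09 kg. It starts upright in its nest on the full rack. Origin: centre of its underside, z up along its axis.
- beaker: small clear open beaker, round, 50 mm in diameter at the foot and 55 mm at the rim, 67 mm tall, 0.045 kg; grasp across the outside. It starts upright in its nest on the full rack. Origin: centre of its underside, z up along its axis.
- vial: small screw-cap glass vial, round, straight body 22 mm in diameter up to 34 mm, cap 20 mm in diameter, 51 mm tall in all, 0.015 kg. It starts upright in its nest on the full rack. Origin: centre of its underside, z up along its axis.
- nest_white_bottle: the one of the four like square grey trays on the full rack in which the white bottle stands at the start (78 mm square, 74 mm inside, 2 mm walls 16 mm high, 4 mm floor). Fixed. Origin: centre of its underside, 6 mm above the bench, so the vessel's foot is 10 mm and the wall tops 22 mm above the bench; axes as the full rack's.
- nest_amber_bottle: the one of the four like square grey trays on the full rack in which the amber bottle stands at the start (78 mm square, 74 mm inside, 2 mm walls 16 mm high, 4 mm floor). Fixed. Origin: centre of its underside, 6 mm above the bench, so the vessel's foot is 10 mm and the wall tops 22 mm above the bench; axes as the full rack's.
- nest_beaker: the one of the four like square grey trays on the full rack in which the beaker stands at the start (78 mm square, 74 mm inside, 2 mm walls 16 mm high, 4 mm floor). Fixed. Origin: centre of its underside, 6 mm above the bench, so the vessel's foot is 10 mm and the wall tops 22 mm above the bench; axes as the full rack's.
- nest_vial: the one of the four like square grey trays on the full rack in which the vial stands at the start (78 mm square, 74 mm inside, 2 mm walls 16 mm high, 4 mm floor). Fixed. Origin: centre of its underside, 6 mm above the bench, so the vessel's foot is 10 mm and the wall tops 22 mm above the bench; axes as the full rack's.
- full_rack: rack that is full at the start: aluminium base 86 x 346 x 6 mm, fixed, the four nests on it in a row along y, centred at y = +-39.5 and +-118.5 mm. A black round knob, 22 mm across, top 34 mm above the bench, stands beyond the +y (left) end, at y = +172 mm. Origin on the bench under the row's middle; y runs along the row to the robot's left, turned up to 7 degrees.
- empty_rack: rack that is empty at the start: aluminium base 86 x 346 x 6 mm, fixed, four grey compartments (74 mm square inside, floor 10 mm and wall tops 22 mm above the bench) in a row along y, centred at y = +-39.5 and +-118.5 mm. A black round knob, 22 mm across, top 34 mm above the bench, stands beyond the -y (right) end, at y = -172 mm. Origin on the bench under the row's middle; y runs along the row to the robot's left, turned up to 7 degrees.
Things that resemble listed ones, but are neither listed nor needed, are in the scene too. Leave any brown or pink look-alike of the vial alone.

How it is judged:
At the end, for the whole second after the job is handed in: Each vessel stands upright (within 0.1 rad), at rest, on the floor of the compartment with the same number, counted from the knob, as its nest had: centre within 34 mm of the compartment's centre along each side, foot 6 to 15 mm above the bench (((y of nest_white_bottle in the frame of full_rack between 0.0985 and 0.1385 m and y of white_bottle in the frame of empty_rack between -0.1525 and -0.0845 m) or (y of nest_white_bottle in the frame of full_rack between 0.0195 and 0.0595 m and y of white_bottle in the frame of empty_rack between -0.0735 and -0.0055 m) or (y of nest_white_bottle in the frame of full_rack between -0.0595 and -0.0195 m and y of white_bottle in the frame of empty_rack between 0.0055 and 0.0735 m) or (y of nest_white_bottle in the frame of full_rack between -0.1385 and -0.0985 m and y of white_bottle in the frame of empty_rack between 0.0845 and 0.1525 m)) and x of white_bottle in the frame of empty_rack between -0.034 and 0.034 m and z of white_bottle in the frame of empty_rack between 0.006 and 0.015 m and angle between each of white_bottle, amber_bottle, beaker, vial's own z axis and vertical below 0.1 rad and linear speed of each of white_bottle, amber_bottle, beaker, vial below 0.02 m/s and angular speed of each of white_bottle, amber_bottle, beaker, vial below 0.3 rad/s and ((y of nest_amber_bottle in the frame of full_rack between 0.0985 and 0.1385 m and y of amber_bottle in the frame of empty_rack between -0.1525 and -0.0845 m) or (y of nest_amber_bottle in the frame of full_rack between 0.0195 and 0.0595 m and y of amber_bottle in the frame of empty_rack between -0.0735 and -0.0055 m) or (y of nest_amber_bottle in the frame of full_rack between -0.0595 and -0.0195 m and y of amber_bottle in the frame of empty_rack between 0.0055 and 0.0735 m) or (y of nest_amber_bottle in the frame of full_rack between -0.1385 and -0.0985 m and y of amber_bottle in the frame of empty_rack between 0.0845 and 0.1525 m)) and x of amber_bottle in the frame of empty_rack between -0.034 and 0.034 m and z of amber_bottle in the frame of empty_rack between 0.006 and 0.015 m and ((y of nest_beaker in the frame of full_rack between 0.0985 and 0.1385 m and y of beaker in the frame of empty_rack between -0.1525 and -0.0845 m) or (y of nest_beaker in the frame of full_rack between 0.0195 and 0.0595 m and y of beaker in the frame of empty_rack between -0.0735 and -0.0055 m) or (y of nest_beaker in the frame of full_rack between -0.0595 and -0.0195 m and y of beaker in the frame of empty_rack between 0.0055 and 0.0735 m) or (y of nest_beaker in the frame of full_rack between -0.1385 and -0.0985 m and y of beaker in the frame of empty_rack between 0.0845 and 0.1525 m)) and x of beaker in the frame of empty_rack between -0.034 and 0.034 m and z of beaker in the frame of empty_rack between 0.006 and 0.015 m and ((y of nest_vial in the frame of full_rack between 0.0985 and 0.1385 m and y of vial in the frame of empty_rack between -0.1525 and -0.0845 m) or (y of nest_vial in the frame of full_rack between 0.0195 and 0.0595 m and y of vial in the frame of empty_rack between -0.0735 and -0.0055 m) or (y of nest_vial in the frame of full_rack between -0.0595 and -0.0195 m and y of vial in the frame of empty_rack between 0.0055 and 0.0735 m) or (y of nest_vial in the frame of full_rack between -0.1385 and -0.0985 m and y of vial in the frame of empty_rack between 0.0845 and 0.1525 m)) and x of vial in the frame of empty_rack between -0.034 and 0.034 m and z of vial in the frame of empty_rack between 0.006 and 0.015 m); the robot touches nothing.
It fails at once if the white bottle is tipped more than 0.6 rad from upright (angle between white_bottle's own z axis and vertical above 0.6 rad).
It fails at once if the amber bottle is tipped more than 0.6 rad from upright (angle between amber_bottle's own z axis and vertical above 0.6 rad).
It fails at once if the beaker is tipped more than 0.6 rad from upright (angle between beaker's own z axis and vertical above 0.6 rad).
It fails at once if the vial is tipped more than 0.6 rad from upright (angle between vial's own z axis and vertical above 0.6 rad).
It also fails if it takes over 96 s, if anything falls off the work surface, if the arm or the gripper's body presses on something with over 40 N, if the wrist force passes 120 N, or if a joint passes its speed limit or range.

## Working session

There is one attempt and no reset: what is moved stays moved. The work goes in short steps, Python scripts to look and compute and a shell command to move; the robot and the scene stay as the last step left them, time stands still between calls to the robot, and variables do not carry over. Pictures are saved under pics/ and viewed, at most 14 in all, crops included, and the job is handed in when it is done.

```bash
mkdir -p pics; python3 - <<'E'
from rig import manip
import cv2,numpy as np
s=manip.get_state();print(s)
for n in("scene","top","wrist"):
    d=manip.get_image(n);cv2.imwrite(f"pics/{n}0.png",d["img"][:,:,::-1]);print(n,d["mtx"].tolist(),np.round(d.get("world_to_cam",d.get("T_tool_cam")),4).tolist())
print(manip.pinch_z)
E
```

```text
{'clock': 0.0, 'qpos': array([-1.43001097e+00,  2.76602368e-01,  1.50613550e+00,  3.87935956e-05,
        1.36070376e+00, -1.21002607e-01]), 'qd': array([ 0.00099891,  0.00193369,  0.00091007, -0.00032587,  0.00129448,
        0.00055983]), 'effort': array([ 1.81394174e-03, -4.16767359e+01, -2.45807004e+01, -5.92398756e-04,
        1.10288960e-02, -1.66047391e-05]), 'position': array([ 0.14874664, -0.55487968,  0.23043457]), 'ee_rot': array([-9.24632656e-04,  9.91445713e-01,  1.30516444e-01,  9.82128765e-06]), 'contact_force': array([ 0.3878536 , -1.20583243, -0.06715181]), 'moment': array([0.00150591, 0.02285451, 0.03664337]), 'gripper_force': 0.0, 'width': 0.0852615577482728}
scene [[547.4528360775219, 0.0, 315.53320186862277], [0.0, 547.4528360775219, 238.72603941215712], [0.0, 0.0, 1.0]] [[-0.7764, -0.6302, 0.0078, 0.4778], [-0.5031, 0.6122, -0.61, 0.3478], [0.3796, -0.4775, -0.7924, 0.647], [0.0, 0.0, 0.0, 1.0]]
top [[499.0893368479237, 0.0, 318.2878440160712], [0.0, 499.0893368479237, 241.92686463736635], [0.0, 0.0, 1.0]] [[-0.0124, -0.9997, -0.0209, -0.008], [-0.9866, 0.0156, -0.1623, 0.6136], [0.1626, 0.0187, -0.9865, 0.821], [0.0, 0.0, 0.0, 1.0]]
wrist [[371.64829954431775, 0.0, 325.25496154868915], [0.0, 371.64829954431775, 233.16843057793363], [0.0, 0.0, 1.0]] [[0.0003, -0.9602, -0.2795, 0.0707], [1.0, 0.0001, 0.0009, 0.0004], [-0.0008, -0.2795, 0.9602, -0.1423], [0.0, 0.0, 0.0, 1.0]]
0.0187
```

View pics/scene0.png

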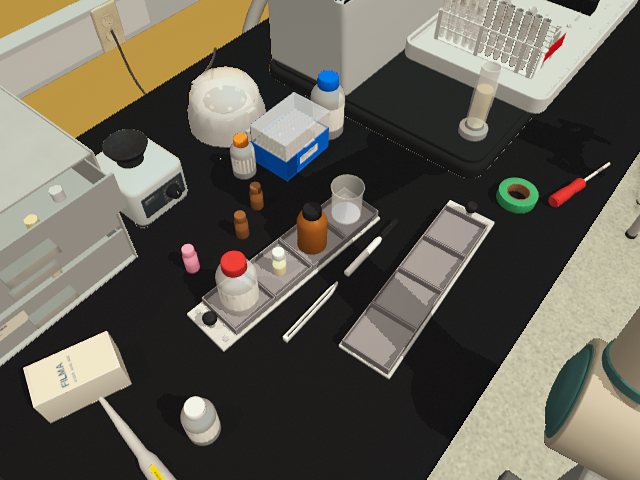

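View pics/top0.png

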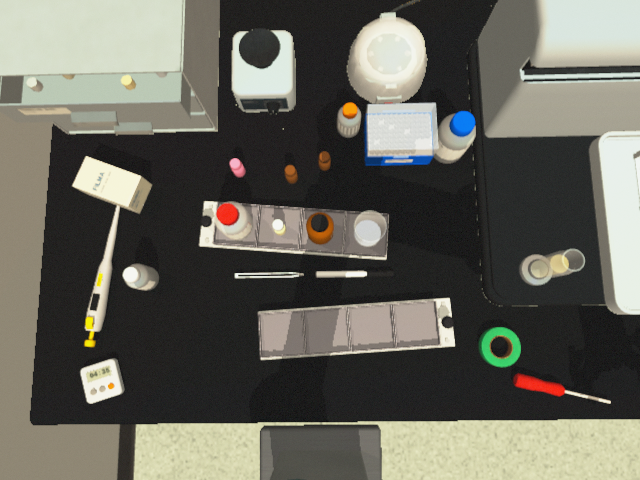

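Counting from its knob, the full rack holds white, vial, amber, beaker. In the top view that knob is at (207,220) and the empty rack's is at (447,322), so the order mirrors. I'll enlarge both views to pick points.

```bash
python3 - <<'E'
import cv2
a=cv2.imread("pics/top0.png")[190:370,190:470];cv2.imwrite("pics/topc.png",cv2.resize(a,None,fx=2.8,fy=2.8,interpolation=cv2.INTER_CUBIC))
a=cv2.imread("pics/scene0.png")[165:385,180:500];cv2.imwrite("pics/scenec.png",cv2.resize(a,None,fx=2.5,fy=2.5,interpolation=cv2.INTER_CUBIC))
E
```

```text
(no output)
```

View pics/topc.png

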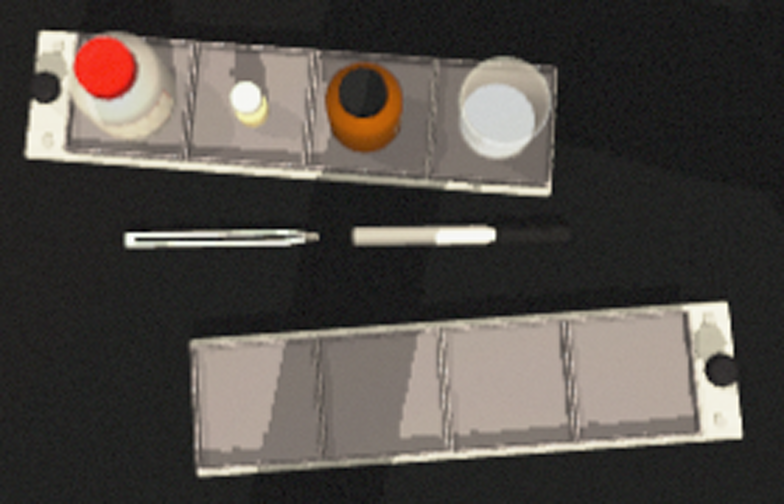

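View pics/scenec.png

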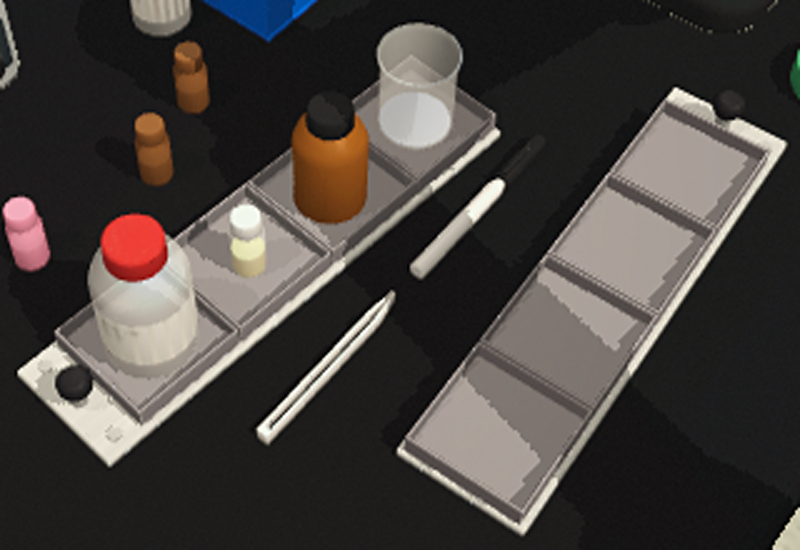

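```bash
cat > geo.py <<'E'
import numpy as np,cv2
K={"scene":np.array([[547.4528,0,315.5332],[0,547.4528,238.726],[0,0,1]]),"top":np.array([[499.0893,0,318.2878],[0,499.0893,241.9269],[0,0,1]])}
from rig import manip
W={}
def load():
    for n in K:
        d=manip.get_image(n);K[n]=d["mtx"];W[n]=d["world_to_cam"]
def ray(n,p):
    R=W[n][:3,:3];t=W[n][:3,3];d=R.T@np.linalg.inv(K[n])@[p[0],p[1],1];return -R.T@t,d/np.linalg.norm(d)
def plane(n,p,z):
    c,d=ray(n,p);return c+d*(z-c[2])/d[2]
def tri(pt,ps):
    A=np.zeros((3,3));b=np.zeros(3);L=[]
    for n,p in(("top",pt),("scene",ps)):
        c,d=ray(n,p);M=np.eye(3)-np.outer(d,d);A+=M;b+=M@c;L.append((M,c))
    x=np.linalg.solve(A,b);return x,np.linalg.norm(L[0][0]@(x-L[0][1]))
tc=lambda u,v:(190+(u+.5)/2.8-.5,190+(v+.5)/2.8-.5)
sc=lambda u,v:(180+(u+.5)/2.5-.5,165+(v+.5)/2.5-.5)
E
python3 - <<'E'
from geo import *
load()
np.set_printoptions(precision=4,suppress=True)
P={"E_kfar":((728,302),(673,88)),"E_knear":((742,438),(786,145)),"E_near2":((198,475),(521,533)),
"F_kfar":((38,31),(18,373)),"F_knear":((26,157),(110,465)),"F_near2":((550,194),(500,133)),
"wcap":((105,67),(134,236)),"vcap":((247,98),(247,217)),"acap":((362,91),(331,106)),"beak":((506,104),(420,58)),"Eknob":((721,368),(731,101)),"Fknob":((45,87),(74,380))}
X={}
for k,(a,b) in P.items(): x,e=tri(tc(*a),sc(*b));X[k]=x;print(k,x,round(e,4))
for r,kn in(("E",-1),("F",1)):
    a,b,c=[np.array([plane(n,f(*P[r+q][i]),.006) for n,f,i in(("top",tc,0),("scene",sc,1))]).mean(0)[:2] for q in("_kfar","_knear","_near2")]
    print(r,"width",np.linalg.norm(a-b),"len",np.linalg.norm(c-b))
    y=(b-c)/np.linalg.norm(b-c)*kn; x=np.array([y[1],-y[0]])
    yaw=np.arctan2(-y[0],y[1]); m=(b+a)/2; o=m-kn*y*.188; o2=c+x*.043+kn*y*.158
    print(r,"yaw",yaw,"origin",o,o2)
    o=(o+o2)/2
    for s in(.1185,.0395,-.0395,-.1185): print(s,o+y*s)
E
```

```text
E_kfar [ 0.5166 -0.2502  0.0043] 0.0007
E_knear [ 0.431  -0.2545  0.0038] 0.0005
E_near2 [0.4123 0.0898 0.0044] 0.0008
F_kfar [0.7014 0.1978 0.0073] 0.0003
F_knear [0.6175 0.2046 0.0045] 0.0003
F_near2 [ 0.5875 -0.139   0.0043] 0.0
wcap [0.6523 0.1306 0.1176] 0.001
vcap [0.6435 0.0531 0.0613] 0.0005
acap [ 0.6381 -0.019   0.1021] 0.0003
beak [ 0.6346 -0.1058  0.0742] 0.0006
Eknob [ 0.4733 -0.2371  0.0341] 0.001
Fknob [0.6591 0.1868 0.0308] 0.0006
E width 0.0856202424416989 len 0.34372608961206047
E yaw 0.05421214525010561 origin [ 0.4634 -0.0634] [ 0.4637 -0.0654]
0.1185 [0.4571 0.0539]
0.0395 [ 0.4614 -0.025 ]
-0.0395 [ 0.4657 -0.1038]
-0.1185 [ 0.47   -0.1827]
F width 0.08513255550459367 len 0.34421125789559387
F yaw -0.08740819893506133 origin [0.6431 0.0139] [0.6436 0.0154]
0.1185 [0.6537 0.1327]
0.0395 [0.6468 0.054 ]
-0.0395 [ 0.6399 -0.0247]
-0.1185 [ 0.633  -0.1034]
```

The triangulated heights (white 118, vial 61, amber 102, beaker 74 mm) and rack sizes (86 x 344 mm) match the text to within 4 mm. First I turn the tool so that it closes along world x.

```bash
python3 -m jog '[{"az":-0.39,"grip":1},{"az":-0.39,"grip":1},{"az":-0.39,"grip":1},{"az":-0.39,"grip":1},{"az":-0.39,"grip":1}]' 25
python3 -m jog '[{"az":-0.39,"grip":1},{"az":-0.39,"grip":1},{"az":-0.39,"grip":1},{"az":-0.39,"grip":1},{"az":-0.39,"grip":1}]'
python3 -m jog '[{"az":-0.053,"grip":1},{"az":-0.053,"grip":1}]'
```

```text
schema error: expected keys dx, dy, dz, ax, ay, az, grip
schema error: expected keys dx, dy, dz, ax, ay, az, grip
schema error: expected keys dx, dy, dz, ax, ay, az, grip
```

```bash
python3 -m jog '[{"dx":0,"dy":0,"dz":0,"ax":0,"ay":0,"az":-0.39,"grip":1},{"dx":0,"dy":0,"dz":0,"ax":0,"ay":0,"az":-0.39,"grip":1},{"dx":0,"dy":0,"dz":0,"ax":0,"ay":0,"az":-0.39,"grip":1},{"dx":0,"dy":0,"dz":0,"ax":0,"ay":0,"az":-0.39,"grip":1},{"dx":0,"dy":0,"dz":0,"ax":0,"ay":0,"az":-0.39,"grip":1}]' 25
python3 -m jog '[{"dx":0,"dy":0,"dz":0,"ax":0,"ay":0,"az":-0.39,"grip":1},{"dx":0,"dy":0,"dz":0,"ax":0,"ay":0,"az":-0.39,"grip":1},{"dx":0,"dy":0,"dz":0,"ax":0,"ay":0,"az":-0.39,"grip":1},{"dx":0,"dy":0,"dz":0,"ax":0,"ay":0,"az":-0.39,"grip":1},{"dx":0,"dy":0,"dz":0,"ax":0,"ay":0,"az":-0.39,"grip":1}]'
python3 -m jog '[{"dx":0,"dy":0,"dz":0,"ax":0,"ay":0,"az":-0.053,"grip":1},{"dx":0,"dy":0,"dz":0,"ax":0,"ay":0,"az":-0.053,"grip":1}]'
```

```text
clock: 0.67
position: [0.1488, -0.5553, 0.2312]
ee_rot: [-0.0, 0.905, 0.426, 0.0]
contact_force: [0.2, -0.3, 0.1]
width: 0.0851
gripper_force: 0.0
clock: 1.08
position: [0.1488, -0.5553, 0.2312]
ee_rot: [-0.0, 0.734, 0.679, 0.0]
contact_force: [0.2, -0.4, 0.6]
width: 0.0852
gripper_force: 0.0
clock: 1.25
position: [0.1488, -0.5553, 0.2312]
ee_rot: [-0.0, 0.707, 0.707, 0.0]
contact_force: [1.2, -0.5, 0.5]
width: 0.0857
gripper_force: 0.0
```

```bash
python3 -m jog '[{"dx":0.66,"dy":0.484,"dz":0,"ax":0,"ay":0,"az":0,"grip":1},{"dx":0.66,"dy":0.484,"dz":0,"ax":0,"ay":0,"az":0,"grip":1},{"dx":0.66,"dy":0.484,"dz":0,"ax":0,"ay":0,"az":0,"grip":1},{"dx":0.66,"dy":0.484,"dz":0,"ax":0,"ay":0,"az":0,"grip":1},{"dx":0.66,"dy":0.484,"dz":0,"ax":0,"ay":0,"az":0,"grip":1}]' |sed -n 1,2p
python3 -m jog '[{"dx":0.66,"dy":0.484,"dz":0,"ax":0,"ay":0,"az":0,"grip":1},{"dx":0.66,"dy":0.484,"dz":0,"ax":0,"ay":0,"az":0,"grip":1},{"dx":0.66,"dy":0.484,"dz":0,"ax":0,"ay":0,"az":0,"grip":1},{"dx":0.66,"dy":0.484,"dz":0,"ax":0,"ay":0,"az":0,"grip":1},{"dx":0.66,"dy":0.484,"dz":0,"ax":0,"ay":0,"az":0,"grip":1}]' |sed -n 1,2p
python3 -m jog '[{"dx":0.66,"dy":0.484,"dz":0,"ax":0,"ay":0,"az":0,"grip":1},{"dx":0.66,"dy":0.484,"dz":0,"ax":0,"ay":0,"az":0,"grip":1},{"dx":0.66,"dy":0.484,"dz":0,"ax":0,"ay":0,"az":0,"grip":1},{"dx":0.66,"dy":0.484,"dz":0,"ax":0,"ay":0,"az":0,"grip":1},{"dx":0.66,"dy":0.484,"dz":0,"ax":0,"ay":0,"az":0,"grip":1}]'|sed -n 1,3p
```

```text
clock: 1.67
position: [0.2707, -0.3884, 0.2313]
clock: 2.08
position: [0.3919, -0.2234, 0.2315]
clock: 2.5
position: [0.5131, -0.0583, 0.2314]
ee_rot: [0.0, 0.708, 0.706, 0.0]
```

```bash
python3 -m jog '[{"dx":0.6,"dy":0.445,"dz":0,"ax":0,"ay":0,"az":0,"grip":1},{"dx":0.6,"dy":0.445,"dz":0,"ax":0,"ay":0,"az":0,"grip":1},{"dx":0.6,"dy":0.445,"dz":0,"ax":0,"ay":0,"az":0,"grip":1},{"dx":0.6,"dy":0.445,"dz":0,"ax":0,"ay":0,"az":0,"grip":1},{"dx":0.6,"dy":0.445,"dz":0,"ax":0,"ay":0,"az":0,"grip":1}]' |sed -n 1,2p
python3 -m jog '[{"dx":0.156,"dy":0.111,"dz":0.3,"ax":0,"ay":0,"az":0,"grip":1},{"dx":0.156,"dy":0.111,"dz":0.3,"ax":0,"ay":0,"az":0,"grip":1},{"dx":0.156,"dy":0.111,"dz":0.3,"ax":0,"ay":0,"az":0,"grip":1},{"dx":0.156,"dy":0.111,"dz":0.3,"ax":0,"ay":0,"az":0,"grip":1}]'
python3 - <<'E'
from rig import manip
import cv2
print(manip.get_state()["position"])
cv2.imwrite("pics/w1.png",manip.get_image("wrist")["img"][:,:,::-1])
E
```

```text
clock: 2.92
position: [0.6259, 0.0937, 0.2308]
clock: 3.25
position: [0.6495, 0.1291, 0.1527]
ee_rot: [-0.002, 0.707, 0.707, -0.003]
contact_force: [-0.6, -0.8, 0.8]
width: 0.085
gripper_force: 0.0
[0.64951367 0.12910826 0.15266269]
```

View pics/w1.png

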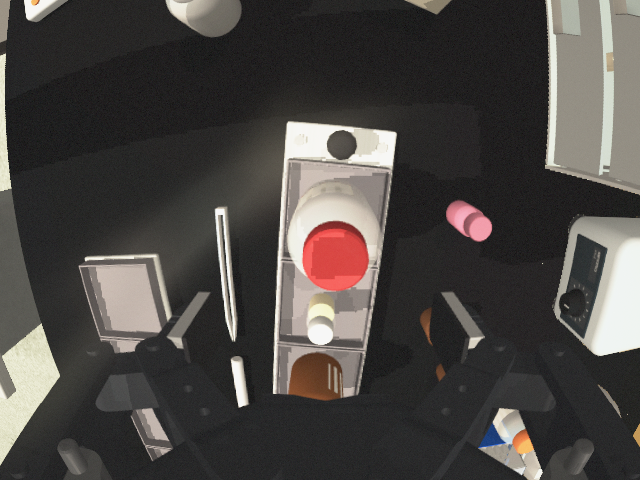

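The red cap is at (336,257) and the vial cap at (320,330), with the fingers on either side of the row. I cast these rays onto their planes as a check.

```bash
cat >> geo.py <<'E'
from scipy.spatial.transform import Rotation as Ro
def wplane(s,d,p,z):
    K,T=d["mtx"],d["T_tool_cam"];v=np.array([p[0]-K[0,2],p[1]-K[1,2]])/K[0,0];r=np.hypot(*v)
    u=np.array([*(v/r*np.sin(r)),np.cos(r)]);q=s["ee_rot"];R=Ro.from_quat([q[1],q[2],q[3],q[0]]).as_matrix()
    c=s["position"]+R@T[:3,3];u=R@T[:3,:3]@u;return c+u*(z-c[2])/u[2]
E
python3 - <<'E'
from geo import *
s=manip.get_state();d=manip.get_image("wrist")
for n,p,z in(("white",(336,257),.115),("vial",(320,330),.061),("knob",(342,145),.034)):print(n,wplane(s,d,p,z).round(4))
E
```

```text
white [0.6558 0.1325 0.115 ]
vial [0.6461 0.0553 0.061 ]
knob [0.6618 0.1863 0.034 ]
```

```bash
python3 -m jog '[{"dx":0.01,"dy":0.018,"dz":0,"ax":0,"ay":0,"az":0,"grip":1},{"dx":0.01,"dy":0.018,"dz":0.14,"ax":0,"ay":0,"az":0,"grip":1},{"dx":0.01,"dy":0.018,"dz":0.28,"ax":0,"ay":0,"az":0,"grip":1},{"dx":0.01,"dy":0.018,"dz":0.415,"ax":0,"ay":0,"az":0,"grip":1},{"dx":0.01,"dy":0.018,"dz":0.415,"ax":0,"ay":0,"az":0,"grip":1}]'
python3 -m jog '[{"dx":0,"dy":0,"dz":0,"ax":0,"ay":0,"az":0,"grip":-1},{"dx":0,"dy":0,"dz":0,"ax":0,"ay":0,"az":0,"grip":-1},{"dx":0,"dy":0,"dz":0,"ax":0,"ay":0,"az":0,"grip":-1},{"dx":0,"dy":0,"dz":0,"ax":0,"ay":0,"az":0,"grip":-1},{"dx":0,"dy":0,"dz":0,"ax":0,"ay":0,"az":0,"grip":-1}]' 30
```

```text
clock: 3.77
position: [0.6518, 0.1293, 0.0482]
ee_rot: [-0.003, 0.708, 0.706, -0.004]
contact_force: [-1.3, -0.3, -0.6]
width: 0.0853
gripper_force: 0.0
clock: 4.18
position: [0.6582, 0.1307, 0.0563]
ee_rot: [0.002, 0.707, 0.707, 0.002]
contact_force: [0.5, -0.7, 6.8]
width: 0.0558
gripper_force: 32.6
```

```bash
python3 -m jog '[{"dx":0,"dy":0,"dz":0,"ax":0,"ay":0,"az":0,"grip":-1},{"dx":0,"dy":0,"dz":0,"ax":0,"ay":0,"az":0,"grip":-1}]'; python3 - <<'E'
from rig import manip
import cv2
s=manip.get_state();print(s["qpos"],s["position"],s["contact_force"],s["moment"])
cv2.imwrite("pics/s1.png",cv2.resize(manip.get_image("scene")["img"][150:390,150:470,::-1],None,fx=2,fy=2))
E
```

```text
clock: 4.35
position: [0.6582, 0.1307, 0.0564]
ee_rot: [0.002, 0.707, 0.707, 0.002]
contact_force: [-0.3, -0.7, 6.4]
width: 0.0557
gripper_force: 32.6
[ 9.27754908e-02  5.41933099e-01  1.53044338e+00 -6.06653851e-04
  1.06235866e+00  9.36484272e-02] [0.65820194 0.13074657 0.05635097] [-0.31477097 -0.7110103   6.424877  ] [-0.08663949  0.07755989 -0.0220054 ]
```

View pics/s1.png

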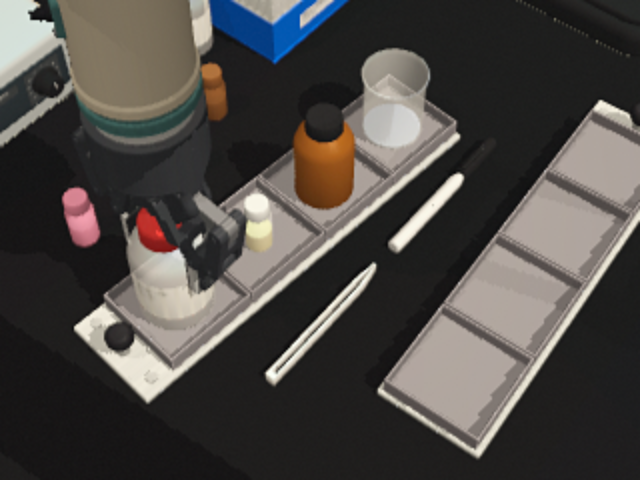

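The bottle is upright between the fingers, but the pads sit near the shoulder: the width reads 55.7 mm and the arm has risen about 4 mm. I'll regrip 8 mm lower.

```bash
python3 -m jog '[{"dx":0,"dy":0,"dz":0,"ax":0,"ay":0,"az":0,"grip":0.9},{"dx":0,"dy":0,"dz":0,"ax":0,"ay":0,"az":0,"grip":0.9},{"dx":0,"dy":0.01,"dz":0.015,"ax":0,"ay":0,"az":0,"grip":0.9},{"dx":0,"dy":0.01,"dz":0.03,"ax":0,"ay":0,"az":0,"grip":0.9},{"dx":0,"dy":0.01,"dz":0.03,"ax":0,"ay":0,"az":0,"grip":0.9}]'
python3 -m jog '[{"dx":0,"dy":0,"dz":0,"ax":0,"ay":0,"az":0,"grip":-1},{"dx":0,"dy":0,"dz":0,"ax":0,"ay":0,"az":0,"grip":-1},{"dx":0,"dy":0,"dz":0,"ax":0,"ay":0,"az":0,"grip":-1},{"dx":0,"dy":0,"dz":0,"ax":0,"ay":0,"az":0,"grip":-1},{"dx":0,"dy":0,"dz":0,"ax":0,"ay":0,"az":0,"grip":-1}]' 30
```

```text
clock: 4.82
position: [0.6575, 0.1307, 0.0438]
ee_rot: [-0.001, 0.707, 0.707, -0.001]
contact_force: [-1.1, -0.1, -0.1]
width: 0.0805
gripper_force: 0.0
clock: 5.23
position: [0.6581, 0.1308, 0.0449]
ee_rot: [-0.0, 0.707, 0.707, -0.0]
contact_force: [0.1, 0.8, -0.4]
width: 0.056
gripper_force: 32.2
```

```bash
python3 -m jog '[{"dx":0,"dy":0,"dz":-0.1,"ax":0,"ay":0,"az":0,"grip":-1},{"dx":0,"dy":0,"dz":-0.23,"ax":0,"ay":0,"az":0,"grip":-1},{"dx":0,"dy":0,"dz":-0.36,"ax":0,"ay":0,"az":0,"grip":-1},{"dx":0,"dy":0,"dz":-0.48,"ax":0,"ay":0,"az":0,"grip":-1},{"dx":0,"dy":0,"dz":-0.48,"ax":0,"ay":0,"az":0,"grip":-1}]'
python3 -m jog '[{"dx":-0.1,"dy":-0.06,"dz":0,"ax":0,"ay":0,"az":0,"grip":-1},{"dx":-0.23,"dy":-0.138,"dz":0,"ax":0,"ay":0,"az":0,"grip":-1},{"dx":-0.36,"dy":-0.216,"dz":0,"ax":0,"ay":0,"az":0,"grip":-1},{"dx":-0.49,"dy":-0.294,"dz":0,"ax":0,"ay":0,"az":0,"grip":-1},{"dx":-0.62,"dy":-0.372,"dz":0,"ax":0,"ay":0,"az":0,"grip":-1}]'|sed -n 1,2p
python3 -m jog '[{"dx":-0.13,"dy":-0.08,"dz":0,"ax":0,"ay":0,"az":0,"grip":-1},{"dx":-0.26,"dy":-0.156,"dz":0,"ax":0,"ay":0,"az":0,"grip":-1},{"dx":-0.39,"dy":-0.234,"dz":0,"ax":0,"ay":0,"az":0,"grip":-1},{"dx":-0.52,"dy":-0.312,"dz":0,"ax":0,"ay":0,"az":0,"grip":-1},{"dx":-0.63,"dy":-0.378,"dz":0,"ax":0,"ay":0,"az":0,"grip":-1}]'|sed -n 1,2p
python3 -m jog '[{"dx":0,"dy":0,"dz":0,"ax":0,"ay":0,"az":0,"grip":-1},{"dx":0,"dy":0,"dz":0,"ax":0,"ay":0,"az":0,"grip":-1},{"dx":0,"dy":0,"dz":0,"ax":0,"ay":0,"az":0,"grip":-1}]'
python3 - <<'E'
from rig import manip
import cv2
s=manip.get_state();print(s["position"])
cv2.imwrite("pics/t1.png",cv2.resize(manip.get_image("top")["img"][180:380,190:490,::-1],None,fx=2,fy=2))
cv2.imwrite("pics/w2.png",manip.get_image("wrist")["img"][:,:,::-1])
E
```

```text
clock: 5.65
position: [0.6621, 0.1312, 0.1725]
ee_rot: [0.004, 0.707, 0.707, 0.005]
contact_force: [1.2, 0.5, -0.6]
width: 0.0558
gripper_force: 32.5
clock: 6.07
position: [0.5637, -0.0252, 0.1645]
clock: 6.48
position: [0.4687, -0.1832, 0.1647]
clock: 6.73
position: [0.4706, -0.1813, 0.1649]
ee_rot: [-0.0, 0.708, 0.707, 0.0]
contact_force: [1.3, 0.4, -1.3]
width: 0.0559
gripper_force: 32.5
[ 0.47057777 -0.18125586  0.16485303]
```

View pics/w2.png

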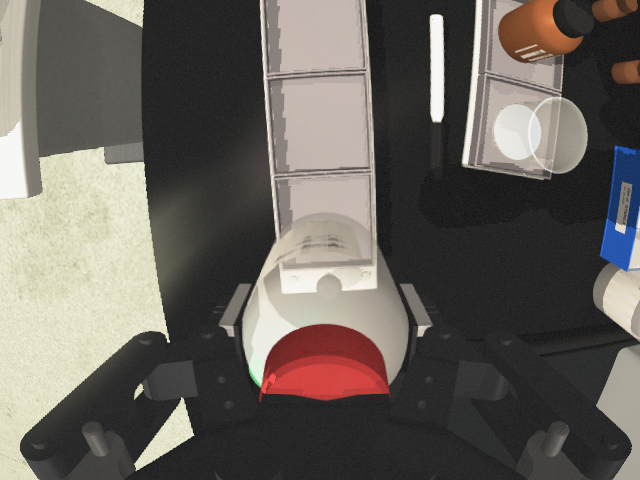

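The bottle is held upright above compartment 1, so I lower and release.

```bash
python3 -m jog '[{"dx":0,"dy":0,"dz":0.1,"ax":0,"ay":0,"az":0,"grip":-1},{"dx":0,"dy":0,"dz":0.22,"ax":0,"ay":0,"az":0,"grip":-1},{"dx":0,"dy":0,"dz":0.34,"ax":0,"ay":0,"az":0,"grip":-1},{"dx":0,"dy":0,"dz":0.43,"ax":0,"ay":0,"az":0,"grip":-1},{"dx":0,"dy":0,"dz":0.476,"ax":0,"ay":0,"az":0,"grip":-1}]'
python3 -m jog '[{"dx":0,"dy":0,"dz":0,"ax":0,"ay":0,"az":0,"grip":-1},{"dx":0,"dy":0,"dz":0,"ax":0,"ay":0,"az":0,"grip":-1},{"dx":0,"dy":0,"dz":0,"ax":0,"ay":0,"az":0,"grip":0.7},{"dx":0,"dy":0,"dz":0,"ax":0,"ay":0,"az":0,"grip":0.7},{"dx":0,"dy":0,"dz":0,"ax":0,"ay":0,"az":0,"grip":0.7}]'
python3 -m jog '[{"dx":0,"dy":0,"dz":-0.1,"ax":0,"ay":0,"az":0,"grip":0.7},{"dx":0,"dy":0,"dz":-0.25,"ax":0,"ay":0,"az":0,"grip":0.7},{"dx":0,"dy":0,"dz":-0.41,"ax":0,"ay":0,"az":0,"grip":0.7},{"dx":0,"dy":0,"dz":-0.48,"ax":0,"ay":0,"az":0,"grip":0.7},{"dx":0,"dy":0,"dz":-0.48,"ax":0,"ay":0,"az":0,"grip":0.7}]'
python3 - <<'E'
from rig import manip
import cv2
cv2.imwrite("pics/s2.png",cv2.resize(manip.get_image("scene")["img"][150:390,200:520,::-1],None,fx=2,fy=2))
E
```

```text
clock: 7.25
position: [0.4692, -0.1792, 0.0436]
ee_rot: [-0.003, 0.706, 0.708, -0.001]
contact_force: [-9.7, 1.5, 50.9]
width: 0.0559
gripper_force: 40.3
clock: 7.67
position: [0.4711, -0.1814, 0.0465]
ee_rot: [0.001, 0.707, 0.707, 0.0]
contact_force: [-0.5, -0.2, -0.7]
width: 0.0724
gripper_force: 0.0
clock: 8.08
position: [0.4737, -0.1832, 0.1714]
ee_rot: [0.006, 0.707, 0.707, 0.002]
contact_force: [0.4, 1.2, -0.3]
width: 0.0728
gripper_force: 0.0
```

View pics/s2.png

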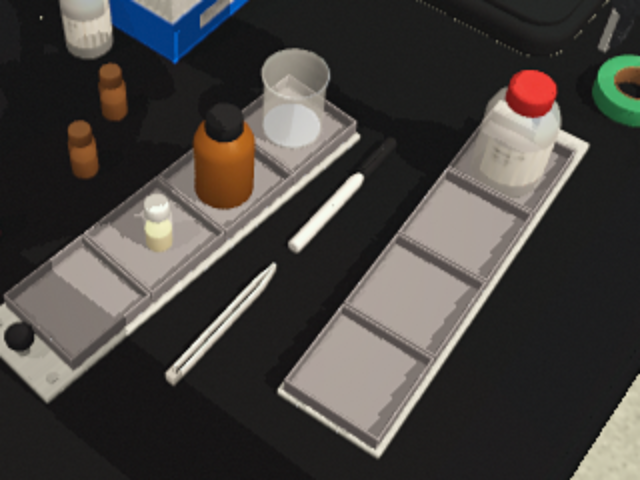

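White stands in compartment 1. Amber is next.

```bash
python3 -m jog '[{"dx":0.1,"dy":0.105,"dz":0,"ax":0,"ay":0,"az":0,"grip":0.9},{"dx":0.21,"dy":0.22,"dz":0,"ax":0,"ay":0,"az":0,"grip":0.9},{"dx":0.32,"dy":0.336,"dz":0,"ax":0,"ay":0,"az":0,"grip":0.9},{"dx":0.43,"dy":0.452,"dz":0,"ax":0,"ay":0,"az":0,"grip":0.9},{"dx":0.54,"dy":0.567,"dz":0,"ax":0,"ay":0,"az":0,"grip":0.9}]'|sed -n 1,2p
python3 -m jog '[{"dx":0.07,"dy":0.074,"dz":0,"ax":0,"ay":0,"az":0,"grip":0.9},{"dx":0.113,"dy":0.119,"dz":0,"ax":0,"ay":0,"az":0,"grip":0.9},{"dx":0.113,"dy":0.119,"dz":0,"ax":0,"ay":0,"az":0,"grip":0.9},{"dx":0.113,"dy":0.119,"dz":0,"ax":0,"ay":0,"az":0,"grip":0.9}]'|sed -n 1,2p
python3 - <<'E'
from geo import *
s=manip.get_state();d=manip.get_image("wrist");h=cv2.cvtColor(d["img"],cv2.COLOR_RGB2HSV);print(s["position"])
cv2.imwrite("pics/w3.png",d["img"][:,:,::-1])
E
```

```text
clock: 8.55
position: [0.6124, -0.0451, 0.1643]
clock: 8.88
position: [0.6412, -0.0178, 0.164]
[ 0.64120795 -0.01780144  0.16397077]
```

View pics/w3.png

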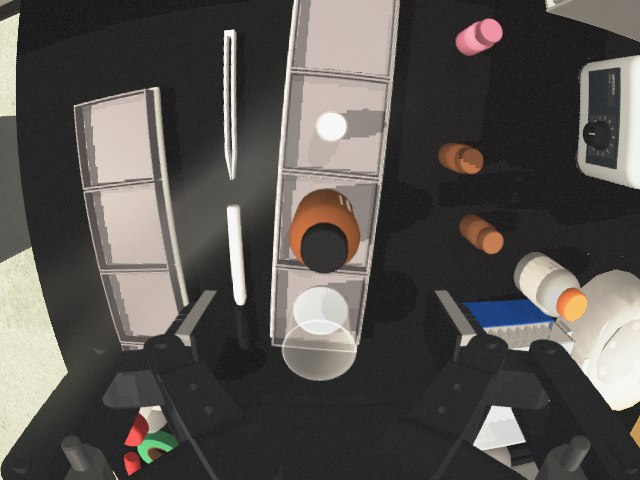

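The amber cap is at (324,247), the vial cap at (331,127), and the beaker foot at (320,311) with its rim at (319,349).

```bash
python3 - <<'E'
from geo import *
s=manip.get_state();d=manip.get_image("wrist")
for n,p,z in(("amber",(324,247),.098),("vial",(331,127),.061),("bfoot",(320,311),.012),("brim",(319,349),.077)):print(n,wplane(s,d,p,z).round(4))
E
```

```text
amber [ 0.6396 -0.0175  0.098 ]
vial [0.6439 0.0523 0.061 ]
bfoot [ 0.6354 -0.1066  0.012 ]
brim [ 0.6357 -0.1038  0.077 ]
```

```bash
python3 -m jog '[{"dx":0,"dy":-0.005,"dz":0.1,"ax":0,"ay":0,"az":0,"grip":0.9},{"dx":0,"dy":-0.005,"dz":0.22,"ax":0,"ay":0,"az":0,"grip":0.9},{"dx":0,"dy":-0.005,"dz":0.35,"ax":0,"ay":0,"az":0,"grip":0.9},{"dx":0,"dy":-0.005,"dz":0.46,"ax":0,"ay":0,"az":0,"grip":0.9},{"dx":0,"dy":-0.005,"dz":0.512,"ax":0,"ay":0,"az":0,"grip":0.9}]'|sed -n 2,4p
python3 -m jog '[{"dx":0,"dy":0,"dz":0,"ax":0,"ay":0,"az":0,"grip":-1},{"dx":0,"dy":0,"dz":0,"ax":0,"ay":0,"az":0,"grip":-1},{"dx":0,"dy":0,"dz":0,"ax":0,"ay":0,"az":0,"grip":-1},{"dx":0,"dy":0,"dz":0,"ax":0,"ay":0,"az":0,"grip":-1},{"dx":0,"dy":0,"dz":0,"ax":0,"ay":0,"az":0,"grip":-1}]' 30
python3 -m jog '[{"dx":0,"dy":0,"dz":0,"ax":0,"ay":0,"az":0,"grip":-1}]'
```

```text
position: [0.6369, -0.0195, 0.0344]
ee_rot: [-0.003, 0.708, 0.706, -0.002]
contact_force: [0.8, -0.4, 0.7]
clock: 9.82
position: [0.6417, -0.0188, 0.0396]
ee_rot: [0.001, 0.707, 0.707, 0.001]
contact_force: [-0.1, 0.1, -1.2]
width: 0.0464
gripper_force: 30.8
clock: 9.9
position: [0.6417, -0.0188, 0.0395]
ee_rot: [0.001, 0.707, 0.707, 0.001]
contact_force: [-1.1, -0.7, 2.7]
width: 0.0462
gripper_force: 31.2
```

```bash
python3 -m jog '[{"dx":0,"dy":0,"dz":-0.1,"ax":0,"ay":0,"az":0,"grip":-1},{"dx":0,"dy":0,"dz":-0.23,"ax":0,"ay":0,"az":0,"grip":-1},{"dx":0,"dy":0,"dz":-0.36,"ax":0,"ay":0,"az":0,"grip":-1},{"dx":0,"dy":0,"dz":-0.48,"ax":0,"ay":0,"az":0,"grip":-1},{"dx":0,"dy":0,"dz":-0.48,"ax":0,"ay":0,"az":0,"grip":-1}]'|sed -n 2,5p
python3 -m jog '[{"dx":0,"dy":-0.1,"dz":0,"ax":0,"ay":0,"az":0,"grip":-1},{"dx":0,"dy":-0.24,"dz":0,"ax":0,"ay":0,"az":0,"grip":-1},{"dx":-0.01,"dy":-0.38,"dz":0,"ax":0,"ay":0,"az":0,"grip":-1},{"dx":-0.02,"dy":-0.52,"dz":0,"ax":0,"ay":0,"az":0,"grip":-1},{"dx":-0.025,"dy":-0.66,"dz":0,"ax":0,"ay":0,"az":0,"grip":-1}]'|sed -n 2,5p
python3 -m jog '[{"dx":0,"dy":-0.061,"dz":0,"ax":0,"ay":0,"az":0,"grip":-1},{"dx":0,"dy":-0.061,"dz":0,"ax":0,"ay":0,"az":0,"grip":-1},{"dx":0,"dy":-0.061,"dz":0,"ax":0,"ay":0,"az":0,"grip":-1},{"dx":0,"dy":-0.061,"dz":0,"ax":0,"ay":0,"az":0,"grip":-1}]'
```

```text
position: [0.645, -0.0188, 0.1658]
ee_rot: [0.006, 0.707, 0.707, 0.004]
contact_force: [0.3, 0.6, -0.6]
width: 0.0461
position: [0.4738, -0.0245, 0.1576]
ee_rot: [-0.0, 0.707, 0.707, -0.0]
contact_force: [0.1, 0.4, 0.1]
width: 0.0462
clock: 11.07
position: [0.4621, -0.0248, 0.1585]
ee_rot: [0.001, 0.707, 0.707, 0.001]
contact_force: [0.0, -0.6, -1.0]
width: 0.0461
gripper_force: 31.4
```

```bash
python3 -m jog '[{"dx":0,"dy":0,"dz":0.1,"ax":0,"ay":0,"az":0,"grip":-1},{"dx":0,"dy":0,"dz":0.22,"ax":0,"ay":0,"az":0,"grip":-1},{"dx":0,"dy":0,"dz":0.33,"ax":0,"ay":0,"az":0,"grip":-1},{"dx":0,"dy":0,"dz":0.4,"ax":0,"ay":0,"az":0,"grip":-1},{"dx":0,"dy":0,"dz":0.42,"ax":0,"ay":0,"az":0,"grip":-1}]'|sed -n 2,4p
python3 -m jog '[{"dx":0,"dy":0,"dz":0.015,"ax":0,"ay":0,"az":0,"grip":-1},{"dx":0,"dy":0,"dz":0.03,"ax":0,"ay":0,"az":0,"grip":-1},{"dx":0,"dy":0,"dz":0.042,"ax":0,"ay":0,"az":0,"grip":-1},{"dx":0,"dy":0,"dz":0.052,"ax":0,"ay":0,"az":0,"grip":-1},{"dx":0,"dy":0,"dz":0.052,"ax":0,"ay":0,"az":0,"grip":-1}]'|sed -n 2,4p
python3 -m jog '[{"dx":0,"dy":0,"dz":0,"ax":0,"ay":0,"az":0,"grip":0.6},{"dx":0,"dy":0,"dz":0,"ax":0,"ay":0,"az":0,"grip":0.6},{"dx":0,"dy":0,"dz":0,"ax":0,"ay":0,"az":0,"grip":0.6},{"dx":0,"dy":0,"dz":0,"ax":0,"ay":0,"az":0,"grip":0.6}]'
python3 -m jog '[{"dx":0,"dy":0,"dz":-0.1,"ax":0,"ay":0,"az":0,"grip":0.6},{"dx":0,"dy":0,"dz":-0.25,"ax":0,"ay":0,"az":0,"grip":0.6},{"dx":0,"dy":0,"dz":-0.41,"ax":0,"ay":0,"az":0,"grip":0.6},{"dx":0,"dy":0,"dz":-0.48,"ax":0,"ay":0,"az":0,"grip":0.6},{"dx":0,"dy":0,"dz":-0.48,"ax":0,"ay":0,"az":0,"grip":0.6}]'
```

```text
position: [0.46, -0.0243, 0.0501]
ee_rot: [-0.002, 0.707, 0.707, -0.001]
contact_force: [-0.2, -0.3, -0.7]
position: [0.4611, -0.0247, 0.0404]
ee_rot: [0.0, 0.707, 0.707, 0.0]
contact_force: [-0.1, -0.5, -0.4]
clock: 12.23
position: [0.4609, -0.0247, 0.0404]
ee_rot: [0.0, 0.707, 0.707, 0.0]
contact_force: [-0.4, -0.4, -0.6]
width: 0.0681
gripper_force: 0.0
clock: 12.65
position: [0.464, -0.0252, 0.1649]
ee_rot: [0.005, 0.707, 0.707, 0.003]
contact_force: [1.0, -1.2, -0.2]
width: 0.0681
gripper_force: 0.0
```

```bash
python3 -m jog '[{"dx":0.05,"dy":0.12,"dz":0,"ax":0,"ay":0,"az":0,"grip":0.2},{"dx":0.12,"dy":0.27,"dz":0,"ax":0,"ay":0,"az":0,"grip":0.2},{"dx":0.18,"dy":0.42,"dz":0,"ax":0,"ay":0,"az":0,"grip":0.2},{"dx":0.24,"dy":0.57,"dz":0,"ax":0,"ay":0,"az":0,"grip":0.2},{"dx":0.29,"dy":0.68,"dz":0,"ax":0,"ay":0,"az":0,"grip":0.2}]'|sed -n 2,4p
python3 -m jog '[{"dx":0.023,"dy":0.056,"dz":0,"ax":0,"ay":0,"az":0,"grip":0.2},{"dx":0.023,"dy":0.056,"dz":0,"ax":0,"ay":0,"az":0,"grip":0.2},{"dx":0.023,"dy":0.056,"dz":0.1,"ax":0,"ay":0,"az":0,"grip":0.2},{"dx":0.023,"dy":0.056,"dz":0.1,"ax":0,"ay":0,"az":0,"grip":0.2},{"dx":0.023,"dy":0.056,"dz":0.1,"ax":0,"ay":0,"az":0,"grip":0.2}]'
python3 - <<'E'
from geo import *
s=manip.get_state();d=manip.get_image("wrist");print(s["position"])
cv2.imwrite("pics/w4.png",d["img"][:,:,::-1])
E
```

```text
position: [0.6331, 0.0489, 0.1588]
ee_rot: [0.0, 0.707, 0.707, 0.0]
contact_force: [0.5, -0.2, 0.4]
clock: 13.48
position: [0.642, 0.0532, 0.1331]
ee_rot: [-0.002, 0.707, 0.707, -0.002]
contact_force: [-0.3, 0.1, 0.6]
width: 0.0509
gripper_force: 0.0
[0.64197036 0.05323941 0.13306065]
```

View pics/w4.png

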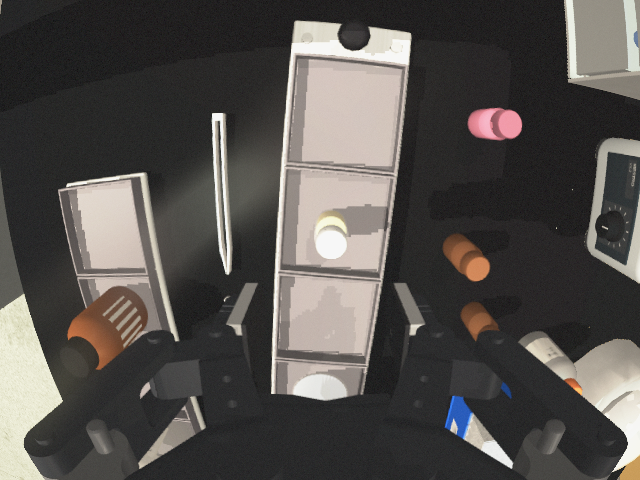

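The vial cap is at (331,241), centred between the fingers, and amber stands upright in compartment 3. I grasp the vial.

```bash
python3 -m jog '[{"dx":0,"dy":0,"dz":0.1,"ax":0,"ay":0,"az":0,"grip":0.2},{"dx":0,"dy":0,"dz":0.2,"ax":0,"ay":0,"az":0,"grip":0.2},{"dx":0,"dy":0,"dz":0.32,"ax":0,"ay":0,"az":0,"grip":0.2},{"dx":0,"dy":0,"dz":0.42,"ax":0,"ay":0,"az":0,"grip":0.2},{"dx":0,"dy":0,"dz":0.456,"ax":0,"ay":0,"az":0,"grip":0.2}]'
python3 -m jog '[{"dx":0,"dy":0,"dz":0,"ax":0,"ay":0,"az":0,"grip":-1},{"dx":0,"dy":0,"dz":0,"ax":0,"ay":0,"az":0,"grip":-1},{"dx":0,"dy":0,"dz":0,"ax":0,"ay":0,"az":0,"grip":-1},{"dx":0,"dy":0,"dz":0,"ax":0,"ay":0,"az":0,"grip":-1},{"dx":0,"dy":0,"dz":0,"ax":0,"ay":0,"az":0,"grip":-1}]' 20
python3 -m jog '[{"dx":0,"dy":0,"dz":0,"ax":0,"ay":0,"az":0,"grip":-1}]'
```

```text
clock: 13.95
position: [0.6421, 0.0531, 0.0187]
ee_rot: [-0.002, 0.707, 0.707, -0.002]
contact_force: [-1.2, -0.5, -0.1]
width: 0.0513
gripper_force: 0.0
clock: 14.37
position: [0.6461, 0.0535, 0.0228]
ee_rot: [0.001, 0.707, 0.707, 0.001]
contact_force: [0.4, 0.1, 2.9]
width: 0.0215
gripper_force: 22.8
clock: 14.45
position: [0.6461, 0.0535, 0.0228]
ee_rot: [0.001, 0.707, 0.707, 0.001]
contact_force: [-0.2, -0.3, 5.5]
width: 0.0209
gripper_force: 22.9
```

```bash
python3 -m jog '[{"dx":0,"dy":0,"dz":-0.1,"ax":0,"ay":0,"az":0,"grip":-1},{"dx":0,"dy":0,"dz":-0.23,"ax":0,"ay":0,"az":0,"grip":-1},{"dx":0,"dy":0,"dz":-0.36,"ax":0,"ay":0,"az":0,"grip":-1},{"dx":0,"dy":0,"dz":-0.48,"ax":0,"ay":0,"az":0,"grip":-1},{"dx":0,"dy":0,"dz":-0.48,"ax":0,"ay":0,"az":0,"grip":-1}]'|sed -n 2,5p
python3 -m jog '[{"dx":-0.07,"dy":-0.08,"dz":0,"ax":0,"ay":0,"az":0,"grip":-1},{"dx":-0.16,"dy":-0.184,"dz":0,"ax":0,"ay":0,"az":0,"grip":-1},{"dx":-0.26,"dy":-0.298,"dz":0,"ax":0,"ay":0,"az":0,"grip":-1},{"dx":-0.36,"dy":-0.413,"dz":0,"ax":0,"ay":0,"az":0,"grip":-1},{"dx":-0.46,"dy":-0.528,"dz":0,"ax":0,"ay":0,"az":0,"grip":-1}]'|sed -n 2,5p
python3 -m jog '[{"dx":-0.1,"dy":-0.115,"dz":0,"ax":0,"ay":0,"az":0,"grip":-1},{"dx":-0.169,"dy":-0.194,"dz":0,"ax":0,"ay":0,"az":0,"grip":-1},{"dx":-0.169,"dy":-0.194,"dz":0,"ax":0,"ay":0,"az":0,"grip":-1},{"dx":-0.169,"dy":-0.194,"dz":0,"ax":0,"ay":0,"az":0,"grip":-1},{"dx":-0.169,"dy":-0.194,"dz":0,"ax":0,"ay":0,"az":0,"grip":-1}]'
python3 -m jog '[{"dx":0,"dy":0,"dz":0,"ax":0,"ay":0,"az":0,"grip":-1}]'
```

```text
position: [0.6489, 0.0535, 0.1485]
ee_rot: [0.005, 0.707, 0.707, 0.005]
contact_force: [1.4, 0.1, -0.1]
width: 0.0215
position: [0.511, -0.062, 0.1408]
ee_rot: [0.0, 0.707, 0.707, -0.0]
contact_force: [-0.0, -0.6, -0.3]
width: 0.0215
clock: 15.7
position: [0.4649, -0.1036, 0.1413]
ee_rot: [0.001, 0.708, 0.707, 0.001]
contact_force: [0.1, 0.5, -0.4]
width: 0.0215
gripper_force: 22.5
clock: 15.78
position: [0.4652, -0.1032, 0.1411]
ee_rot: [0.0, 0.707, 0.707, 0.0]
contact_force: [0.6, 0.3, -0.4]
width: 0.0212
gripper_force: 22.5
```

```bash
python3 -m jog '[{"dx":0,"dy":0,"dz":0.1,"ax":0,"ay":0,"az":0,"grip":-1},{"dx":0,"dy":0,"dz":0.22,"ax":0,"ay":0,"az":0,"grip":-1},{"dx":0,"dy":0,"dz":0.33,"ax":0,"ay":0,"az":0,"grip":-1},{"dx":0,"dy":0,"dz":0.4,"ax":0,"ay":0,"az":0,"grip":-1},{"dx":0,"dy":0,"dz":0.42,"ax":0,"ay":0,"az":0,"grip":-1}]'|sed -n 2,4p
python3 -m jog '[{"dx":0,"dy":0,"dz":0.015,"ax":0,"ay":0,"az":0,"grip":-1},{"dx":0,"dy":0,"dz":0.03,"ax":0,"ay":0,"az":0,"grip":-1},{"dx":0,"dy":0,"dz":0.042,"ax":0,"ay":0,"az":0,"grip":-1},{"dx":0,"dy":0,"dz":0.05,"ax":0,"ay":0,"az":0,"grip":-1},{"dx":0,"dy":0,"dz":0.05,"ax":0,"ay":0,"az":0,"grip":-1}]'|sed -n 2,4p
python3 -m jog '[{"dx":0,"dy":0,"dz":0,"ax":0,"ay":0,"az":0,"grip":0},{"dx":0,"dy":0,"dz":0,"ax":0,"ay":0,"az":0,"grip":0},{"dx":0,"dy":0,"dz":0,"ax":0,"ay":0,"az":0,"grip":0},{"dx":0,"dy":0,"dz":0,"ax":0,"ay":0,"az":0,"grip":0}]'
python3 -m jog '[{"dx":0,"dy":0,"dz":-0.1,"ax":0,"ay":0,"az":0,"grip":0},{"dx":0,"dy":0,"dz":-0.25,"ax":0,"ay":0,"az":0,"grip":0},{"dx":0,"dy":0,"dz":-0.41,"ax":0,"ay":0,"az":0,"grip":0},{"dx":0,"dy":0,"dz":-0.52,"ax":0,"ay":0,"az":0,"grip":0},{"dx":0,"dy":0,"dz":-0.52,"ax":0,"ay":0,"az":0,"grip":0}]'
```

```text
position: [0.4629, -0.102, 0.0332]
ee_rot: [-0.003, 0.707, 0.707, -0.001]
contact_force: [-0.0, 0.3, -0.7]
position: [0.4645, -0.1037, 0.0239]
ee_rot: [0.001, 0.707, 0.707, 0.0]
contact_force: [-0.4, -0.3, -0.6]
clock: 16.95
position: [0.4642, -0.1037, 0.0239]
ee_rot: [0.0, 0.707, 0.707, 0.0]
contact_force: [-0.4, 1.0, -0.1]
width: 0.0429
gripper_force: 0.0
clock: 17.37
position: [0.468, -0.1051, 0.1596]
ee_rot: [0.006, 0.707, 0.707, 0.003]
contact_force: [0.3, -0.5, 0.2]
width: 0.0425
gripper_force: 0.0
```

```bash
python3 -m jog '[{"dx":0,"dy":0.1,"dz":0,"ax":0,"ay":0,"az":0,"grip":0.9},{"dx":0,"dy":0.24,"dz":0,"ax":0,"ay":0,"az":0,"grip":0.9},{"dx":0,"dy":0.38,"dz":0,"ax":0,"ay":0,"az":0,"grip":0.9},{"dx":0,"dy":0.52,"dz":0,"ax":0,"ay":0,"az":0,"grip":0.9},{"dx":-0.005,"dy":0.62,"dz":0,"ax":0,"ay":0,"az":0,"grip":0.9}]'|sed -n 2,4p
python3 -m jog '[{"dx":0,"dy":0.068,"dz":0,"ax":0,"ay":0,"az":0,"grip":0.9},{"dx":0,"dy":0.068,"dz":0,"ax":0,"ay":0,"az":0,"grip":0.9},{"dx":0,"dy":0.068,"dz":0,"ax":0,"ay":0,"az":0,"grip":0.9}]'
python3 - <<'E'
from geo import *
s=manip.get_state();d=manip.get_image("wrist");print(s["position"])
cv2.imwrite("pics/w5.png",d["img"][:,:,::-1])
E
```

```text
position: [0.6217, -0.1048, 0.1527]
ee_rot: [0.0, 0.707, 0.707, 0.0]
contact_force: [0.2, -1.0, -0.1]
clock: 18.03
position: [0.6357, -0.1047, 0.1521]
ee_rot: [-0.001, 0.707, 0.707, -0.001]
contact_force: [-0.6, 0.6, -0.3]
width: 0.0812
gripper_force: 0.0
[ 0.63568969 -0.10474843  0.15210537]
```

View pics/w5.png

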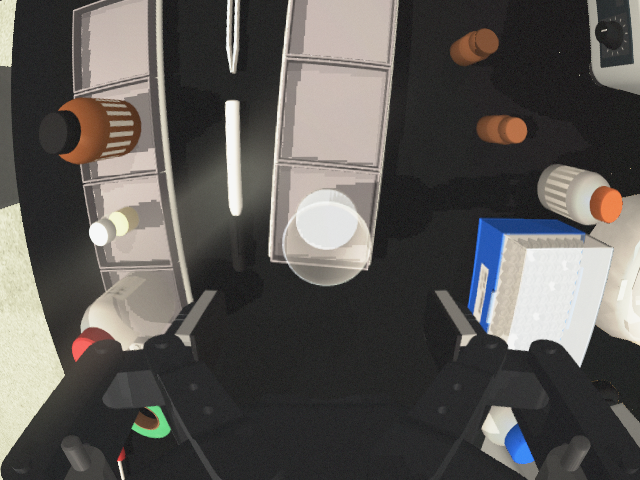

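The vial, amber and white all stand in their compartments, and the beaker at (326,230) is centred. I descend and grip it.

```bash
python3 -m jog '[{"dx":0,"dy":0,"dz":0.1,"ax":0,"ay":0,"az":0,"grip":0.9},{"dx":0,"dy":0,"dz":0.22,"ax":0,"ay":0,"az":0,"grip":0.9},{"dx":0,"dy":0,"dz":0.34,"ax":0,"ay":0,"az":0,"grip":0.9},{"dx":0,"dy":0,"dz":0.44,"ax":0,"ay":0,"az":0,"grip":0.9},{"dx":0,"dy":0,"dz":0.49,"ax":0,"ay":0,"az":0,"grip":0.9}]'|sed -n 2,4p
python3 -m jog '[{"dx":0,"dy":0,"dz":0,"ax":0,"ay":0,"az":0,"grip":-1},{"dx":0,"dy":0,"dz":0,"ax":0,"ay":0,"az":0,"grip":-1},{"dx":0,"dy":0,"dz":0,"ax":0,"ay":0,"az":0,"grip":-1},{"dx":0,"dy":0,"dz":0,"ax":0,"ay":0,"az":0,"grip":-1},{"dx":0,"dy":0,"dz":0,"ax":0,"ay":0,"az":0,"grip":-1}]' 20
python3 -m jog '[{"dx":0,"dy":0,"dz":0,"ax":0,"ay":0,"az":0,"grip":-1}]'
```

```text
position: [0.6318, -0.1043, 0.0279]
ee_rot: [-0.003, 0.707, 0.707, -0.002]
contact_force: [-0.2, -0.1, -0.8]
clock: 18.92
position: [0.6368, -0.1052, 0.0326]
ee_rot: [0.001, 0.707, 0.707, 0.001]
contact_force: [-1.1, -0.9, -0.0]
width: 0.0535
gripper_force: 21.1
clock: 19.0
position: [0.6366, -0.1051, 0.0322]
ee_rot: [0.001, 0.707, 0.707, 0.0]
contact_force: [-0.2, -0.6, -0.3]
width: 0.0533
gripper_force: 21.1
```

```bash
python3 -m jog '[{"dx":0,"dy":0,"dz":-0.1,"ax":0,"ay":0,"az":0,"grip":-1},{"dx":0,"dy":0,"dz":-0.23,"ax":0,"ay":0,"az":0,"grip":-1},{"dx":0,"dy":0,"dz":-0.36,"ax":0,"ay":0,"az":0,"grip":-1},{"dx":0,"dy":0,"dz":-0.48,"ax":0,"ay":0,"az":0,"grip":-1},{"dx":0,"dy":0,"dz":-0.48,"ax":0,"ay":0,"az":0,"grip":-1}]'|sed -n 2,5p
python3 -m jog '[{"dx":0.07,"dy":-0.08,"dz":0,"ax":0,"ay":0,"az":0,"grip":-1},{"dx":0.16,"dy":-0.18,"dz":0,"ax":0,"ay":0,"az":0,"grip":-1},{"dx":0.26,"dy":-0.294,"dz":0,"ax":0,"ay":0,"az":0,"grip":-1},{"dx":0.36,"dy":-0.406,"dz":0,"ax":0,"ay":0,"az":0,"grip":-1},{"dx":0.46,"dy":-0.52,"dz":0,"ax":0,"ay":0,"az":0,"grip":-1}]'|sed -n 2,5p
python3 -m jog '[{"dx":0.1,"dy":-0.113,"dz":0,"ax":0,"ay":0,"az":0,"grip":-1},{"dx":0.176,"dy":-0.198,"dz":0,"ax":0,"ay":0,"az":0,"grip":-1},{"dx":0.176,"dy":-0.198,"dz":0,"ax":0,"ay":0,"az":0,"grip":-1},{"dx":0.176,"dy":-0.198,"dz":0,"ax":0,"ay":0,"az":0,"grip":-1},{"dx":0.176,"dy":-0.198,"dz":0,"ax":0,"ay":0,"az":0,"grip":-1}]'
python3 -m jog '[{"dx":0,"dy":0,"dz":0,"ax":0,"ay":0,"az":0,"grip":-1}]'
```

```text
position: [0.6402, -0.106, 0.1589]
ee_rot: [0.006, 0.707, 0.707, 0.003]
contact_force: [1.1, 0.1, 0.6]
width: 0.0534
position: [0.5046, 0.011, 0.1509]
ee_rot: [0.0, 0.708, 0.707, 0.0]
contact_force: [0.6, 1.1, -0.0]
width: 0.0534
clock: 20.25
position: [0.4577, 0.0539, 0.1516]
ee_rot: [0.001, 0.707, 0.707, 0.001]
contact_force: [0.3, -0.2, -0.7]
width: 0.0535
gripper_force: 21.6
clock: 20.33
position: [0.4581, 0.0535, 0.1513]
ee_rot: [0.001, 0.707, 0.707, 0.0]
contact_force: [0.5, -0.3, -1.0]
width: 0.0532
gripper_force: 21.6
```

Next: lower by 118 mm (0.472), release, rise straight up and check.

```bash
python3 -m jog '[{"dx":0,"dy":0,"dz":0.1,"ax":0,"ay":0,"az":0,"grip":-1},{"dx":0,"dy":0,"dz":0.22,"ax":0,"ay":0,"az":0,"grip":-1},{"dx":0,"dy":0,"dz":0.33,"ax":0,"ay":0,"az":0,"grip":-1},{"dx":0,"dy":0,"dz":0.4,"ax":0,"ay":0,"az":0,"grip":-1},{"dx":0,"dy":0,"dz":0.42,"ax":0,"ay":0,"az":0,"grip":-1}]'|sed -n 2,4p
python3 -m jog '[{"dx":0,"dy":0,"dz":0.015,"ax":0,"ay":0,"az":0,"grip":-1},{"dx":0,"dy":0,"dz":0.03,"ax":0,"ay":0,"az":0,"grip":-1},{"dx":0,"dy":0,"dz":0.042,"ax":0,"ay":0,"az":0,"grip":-1},{"dx":0,"dy":0,"dz":0.052,"ax":0,"ay":0,"az":0,"grip":-1},{"dx":0,"dy":0,"dz":0.052,"ax":0,"ay":0,"az":0,"grip":-1}]'|sed -n 2,4p
python3 -m jog '[{"dx":0,"dy":0,"dz":0,"ax":0,"ay":0,"az":0,"grip":0.8},{"dx":0,"dy":0,"dz":0,"ax":0,"ay":0,"az":0,"grip":0.8},{"dx":0,"dy":0,"dz":0,"ax":0,"ay":0,"az":0,"grip":0.8},{"dx":0,"dy":0,"dz":0,"ax":0,"ay":0,"az":0,"grip":0.8}]'
python3 -m jog '[{"dx":0,"dy":0,"dz":-0.1,"ax":0,"ay":0,"az":0,"grip":0.8},{"dx":0,"dy":0,"dz":-0.25,"ax":0,"ay":0,"az":0,"grip":0.8},{"dx":0,"dy":0,"dz":-0.41,"ax":0,"ay":0,"az":0,"grip":0.8},{"dx":0,"dy":0,"dz":-0.57,"ax":0,"ay":0,"az":0,"grip":0.8},{"dx":0,"dy":0,"dz":-0.6,"ax":0,"ay":0,"az":0,"grip":0.8}]'
python3 -m jog '[{"dx":0.1,"dy":0,"dz":0,"ax":0,"ay":0,"az":0,"grip":0.8},{"dx":0.25,"dy":0,"dz":0,"ax":0,"ay":0,"az":0,"grip":0.8},{"dx":0.4,"dy":0,"dz":0,"ax":0,"ay":0,"az":0,"grip":0.8},{"dx":0.5,"dy":0,"dz":0,"ax":0,"ay":0,"az":0,"grip":0.8},{"dx":0.5,"dy":0,"dz":0,"ax":0,"ay":0,"az":0,"grip":0.8}]'
python3 - <<'E'
from rig import manip
import cv2,numpy as np
a=manip.get_image("scene")["img"][150:390,180:520,::-1];b=manip.get_image("top")["img"][190:370,190:530,::-1]
cv2.imwrite("pics/end.png",cv2.resize(np.vstack([a,b]),None,fx=1.42,fy=1.42))
E
```

```text
position: [0.4555, 0.0533, 0.0432]
ee_rot: [-0.002, 0.708, 0.706, -0.002]
contact_force: [-0.1, 0.5, -1.2]
position: [0.4571, 0.0541, 0.0334]
ee_rot: [0.0, 0.707, 0.707, 0.0]
contact_force: [-0.9, -0.4, -0.2]
clock: 21.5
position: [0.4569, 0.0542, 0.0334]
ee_rot: [0.0, 0.707, 0.707, 0.0]
contact_force: [0.1, -0.4, -0.6]
width: 0.0766
gripper_force: 0.0
clock: 21.92
position: [0.4606, 0.0541, 0.1896]
ee_rot: [0.005, 0.707, 0.707, 0.004]
contact_force: [0.9, -0.5, 1.3]
width: 0.077
gripper_force: 0.0
clock: 22.33
position: [0.4566, 0.1833, 0.1829]
ee_rot: [-0.001, 0.706, 0.708, 0.001]
contact_force: [-0.2, 0.0, 0.4]
width: 0.077
gripper_force: 0.0
```

View pics/end.png

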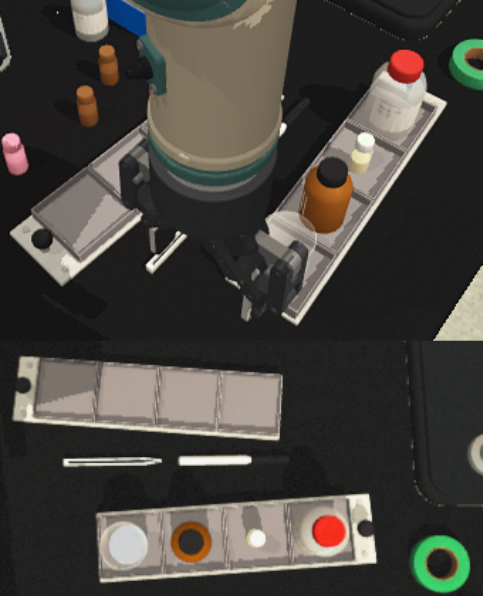

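All four vessels stand upright, centred in compartments 1 to 4 from the knob (white, vial, amber, beaker), with the gripper clear of everything. I let the arm settle, then hand in.

```bash
python3 -m jog '[{"dx":0,"dy":0,"dz":0,"ax":0,"ay":0,"az":0,"grip":0.8},{"dx":0,"dy":0,"dz":0,"ax":0,"ay":0,"az":0,"grip":0.8},{"dx":0,"dy":0,"dz":0,"ax":0,"ay":0,"az":0,"grip":0.8},{"dx":0,"dy":0,"dz":0,"ax":0,"ay":0,"az":0,"grip":0.8}]'; python3 -c "
from rig import manip
print(manip.sign_off())"
```

```text
clock: 22.77
position: [0.4568, 0.1782, 0.183]
ee_rot: [0.0, 0.708, 0.706, -0.0]
contact_force: [-0.5, 0.4, -0.2]
width: 0.0771
gripper_force: 0.0
the job is handed in; nothing more can be done
None
```

I moved all four vessels to the empty rack in knob order (white, vial, amber, beaker), each standing upright in its compartment in the last pictures, and handed the job in at about 23 s; the hand-in gave no verdict.

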